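# Space the slats of a slatted frame with a spacer block

## Robot

A 6-joint arm with a two-finger parallel gripper is mounted at the origin on the work surface. World frame = base frame: x ahead of the robot, y to its left, z up, the work surface at z = 0. Lengths are in m, angles in rad, forces in N, time in s.
With the tool pointing down it reaches from about 0.425 to 0.95 m from the base axis. Payload 14.7 kg.
Tool frame: the origin (TCP) lies midway between the tips of the shut fingers; the grasp point (between the pads) lies 19 mm behind it; z points along the fingers, y is the line along which they close (so a half turn about z gives the same grasp; the last joint's range is limited). The gripper opens to 85 mm and grips with 20 to 120 N. Pads are 22 mm wide; open, the fingers measure 114 mm over their backs; the gripper's body (76 mm by 85 mm) begins 54 mm behind the grasp point. The pads swing forward as they close: fully open they stand 13 mm farther back than shut.
Start: joints at [1.231, 0.48, 1.596, -0, 1.065, -0.047], TCP at [0.188, 0.622, 0.201] pointing down, gripper open.
Joint ranges: [-2.75, 2.75], [-0.82, 2.05], [0.23, 2.67], [-1.56, 4.7], [0.09, 2.69], [-2.92, 2.92]. Speed limits (rad/s): [1.89, 1.89, 2.39, 3.01, 3.01, 3.01].

## Interface

Orientations are given as a unit quaternion [w, x, y, z].
In Python, from plant import manip, cam, order gives the robot as it stands (manip), with the cameras (cam) and the job (order).
- The arm moves only by the shell command python3 nudge.py, which reads ROWS from standard input. ROWS is a JSON object whose key "offsets" holds a list of rows, 1 to 5 of them, each of 5 numbers: the opening from 0.0 (shut) to 1.0 (fully open), then dx, dy, dz in a scale on which 1.0 is 0.6 m, then a turn about the tool's z in fractions of the full range, 1 being pi rad; each row is the pose to reach, as a shift and turn from the pose commanded when the command began, along the tool's axes at that moment; what a row does not reach only later rows make up. A row lasts 1/12 s, in which the tool goes at most 0.0417 m and 0.125 rad, less where a joint would pass 70% of its speed; a pose out of reach is approached as far as the arm can. The fingers move at their own pace and stop on an object; the grip force is fixed at half the most. Time passes only in rows, so rows that do not move let the fingers close. It prints the time, the measured TCP pose, the force, the opening and the grip force at its end. No shift or turn number may pass 1 either way. Input that does not fit is refused with a message, and nothing moves.
- manip.read_state(): the state, without advancing time (a new reading comes with each control period).
- cam.capture(name): name is "scene" or "side" or "wrist"; returns the picture (384x512x3 uint8, red, green, blue); there is no depth.
- cam.camera_info(name): a dict with "fx", "fy", "cx", "cy" (pixels), "rvec" (rotation vector, rad) and "tvec" (3), from world to camera coordinates, as OpenCV has them. Camera axes: x right, y down, z forward; pixel columns grow to the right and rows downward; lengths in m; the calibration is good to about 2 mm. The wrist camera is an equidistant fisheye: a pixel r from the principal point sees the ray r / f radians off the axis. A picture is of the moment at which its call begins: read the wrist's pose just before it. camera_info takes no time and is no camera call; for the wrist camera it gives the pose at the moment of the call.
- order.close_job(): hands the job in; it is judged then, once.
The state is a dict: "time_s": time; "joint_pos": joint angles; "joint_velocities": joint speeds; "joint_torque": joint torques, N m; "tool_pos": TCP position; "ee_rot": TCP orientation; "wrist_force": force on the tool from outside, world axes, zero at the start; "wrist_torque": the same for the moment, N m; "finger_gap": opening from 0.0 (shut) to 1.0 (fully open); "finger_force": force on a finger pad.
Only numpy, scipy, OpenCV 4.12 (cv2) and the standard library are available. Lean on these libraries where they do the work, as an engineer would, in place of code of your own. Each camera call takes 0.05 s, during which the arm holds its last target. There are 200 camera calls.

## Task

Set the two sliding slats of the slatted frame with the spacer block so that both gaps, cross rail to first slat and first slat to second slat, are as wide as the spacer is thick (its thin way). Stand the spacer in the first gap and push the first slat back until it is snug against it, then step the spacer on into the second gap and push the second slat snug, without shifting the slat already set. Then take the spacer out and stand it upright on the bench clear of the frame; leave the other things on the bench alone.

Things in the scene. Friction and masses are not known exactly. Their poses are not given: they have to be found in the camera images.
- frame: U-shaped wooden frame fixed on the bench. Origin: on the bench, mid inner face of its cross rail. +y: along the row, past slat 1 and slat 2 to the open end; x along rail and slats. Cross rail 230 (x) x 50 (y -50 to 0) x 42 mm high. Side rails 25 wide, 42 high, inner faces at x = -90 and 90, run to y = 270. Between the slats the bare bench shows; the spacer stands on it.
- slat1: First slat, next to the cross rail: pale wooden bar 180 (x) x 32 (y) x 20 mm thick, in grooves of the side rails, underside 12 mm and top 32 mm above the bench. Origin: centre of underside; axes as the frame's. Slides only along y, stiffly (about 4 N), and stays where left. Its gap to the cross rail starts at 38 to 75 mm.
- slat2: Second slat, beyond the first: same size, height, axes and stiffness. It starts at least 43 mm clear of the first; over 40 mm is free beyond it. Pushed on once the spacer is snug between both slats it drags the first slat along too (about 8 N in all).
- spacer: Spacer block: plain dark wooden block standing on end on the bench, 46 mm (x) by 24 mm (y) by 68 mm tall (z), about 70 g. Origin: centre of its underside. Its 24 mm thickness (y) is the gap to set.
- offcut: Bystander: wooden offcut 50 x 50 x 55 mm tall with dark drill holes in its top and one side; near the spacer. Origin: centre of its underside. Not to be disturbed.
- mallet: Bystander: wooden mallet lying on the bench, left of the frame: head 60 x 110 x 60 mm, handle 26 mm thick reaching 160 mm to -x from the origin (on the bench under the head's inner part). Not to be disturbed.
- glue: Bystander: white plastic bottle with an orange cap, 56 mm wide, 120 mm tall, standing left of the frame. Origin: centre of its underside. Not to be disturbed.

How it is judged:
On the way, in this order (a step that is already met when the one before it is completed fails the run):
1. the spacer stands, its thin way along the row, in the gap between cross rail and first slat, and the first slat is snug against it (gap within 2.5 mm of the spacer's 24 mm) (y of slat1 in the frame of frame between 0.0375 and 0.0425 m and angle between spacer's own z axis and vertical below 0.1 rad and height (world z) of spacer between -0.006 and 0.006 m and x of spacer in the frame of frame between -0.08 and 0.08 m and angle between the y axis of spacer and the y axis of frame, either way round below 0.12 rad and y of spacer in the frame of frame between 0.007 and 0.017 m), for 0.2 s.
2. the spacer stands in the gap between first and second slat, thin way along the row, and the second slat is snug against it (both gaps within 2.5 mm of 24 mm) (y of slat1 in the frame of frame between 0.0375 and 0.0425 m and y of slat2 in the frame of slat1 between 0.0535 and 0.0585 m and angle between spacer's own z axis and vertical below 0.1 rad and height (world z) of spacer between -0.006 and 0.006 m and x of spacer in the frame of frame between -0.08 and 0.08 m and angle between the y axis of spacer and the y axis of frame, either way round below 0.12 rad and y of spacer in the frame of slat1 between 0.023 and 0.033 m), for 0.2 s.
At the end, for the whole second after the job is handed in: The gap between cross rail and first slat and the gap between first and second slat are both 24 mm, within 2.5 mm; the spacer stands upright (within 0.1 rad) and at rest on the bench outside the frame (y of slat1 in the frame of frame between 0.0375 and 0.0425 m and y of slat2 in the frame of slat1 between 0.0535 and 0.0585 m and angle between spacer's own z axis and vertical below 0.1 rad and height (world z) of spacer between -0.006 and 0.006 m and (x of spacer in the frame of frame above 0.127 m or x of spacer in the frame of frame below -0.127 m or y of spacer in the frame of frame below -0.062 m or y of spacer in the frame of frame above 0.282 m) and linear speed of spacer below 0.02 m/s and linear speed of each of slat1, slat2 below 0.01 m/s); the robot touches nothing.
It fails at once if the offcut is moved more than 25 mm (distance of offcut from where it was at the start of the episode above 0.025 m).
It fails at once if the mallet is moved more than 25 mm (distance of mallet from where it was at the start of the episode above 0.025 m).
It fails at once if the glue is moved more than 25 mm (distance of glue from where it was at the start of the episode above 0.025 m).
It also fails if it takes over 67 s, if anything falls off the work surface, if the arm or the gripper's body presses on something with over 40 N, if the wrist force passes 120 N, or if a joint passes its speed limit or range.

## Working session

There is one attempt and no reset: what is moved stays moved. The work goes in short steps, Python scripts to look and compute and a shell command to move; the robot and the scene stay as the last step left them, time stands still between calls to the robot, and variables do not carry over. Pictures are saved under pics/ and viewed, at most 10 in all, crops included, and the job is handed in when it is done.

```bash
ls; mkdir -p pics; python3 - <<'E'
from plant import manip, cam, order
import cv2
for n in("scene","side","wrist"):
    im=cam.capture(n); cv2.imwrite(f"pics/{n}0.png",im[:,:,::-1]); i=cam.camera_info(n); print(n,{k:__import__('numpy').round(v,4).tolist() for k,v in i.items() if not isinstance(v,str)})
print(manip.read_state())
E
```

```text
nudge.py
pics
plant.py
scene {'fx': 411.561, 'fy': 411.561, 'cx': 257.5778, 'cy': 193.6492, 'rvec': [1.1562, 2.3628, -0.994], 'tvec': [0.254, -0.2844, 1.3519]}
side {'fx': 387.1832, 'fy': 387.1832, 'cx': 253.0736, 'cy': 191.0003, 'rvec': [2.1658, -0.6069, 0.3159], 'tvec': [-0.3816, 0.2237, 0.8696]}
wrist {'fx': 297.3186, 'fy': 297.3186, 'cx': 249.5618, 'cy': 188.3973, 'rvec': [-2.3092, -1.7166, -0.2686], 'tvec': [-0.6499, -0.0396, 0.3799]}
{'time_s': 0.15, 'joint_pos': array([ 1.23137888e+00,  4.80690344e-01,  1.59670416e+00,  1.59725875e-06,
        1.06510814e+00, -4.65766730e-02]), 'joint_velocities': array([ 0.00078312, -0.00104725, -0.00171117, -0.00095673, -0.00057535,
       -0.00014898]), 'joint_torque': array([ 1.10214911e-03, -9.51150370e+01, -4.30462182e+01, -2.73526684e-04,
        8.02530034e-03,  7.74984727e-06]), 'tool_pos': array([0.18749324, 0.62202931, 0.20052748]), 'ee_rot': array([-8.79538256e-05,  1.45898132e-01,  9.89299514e-01, -4.46412090e-04]), 'wrist_force': array([-0.10542902,  0.89227831, -0.68296244]), 'wrist_torque': array([-0.04827887, -0.04886474, -0.02590125]), 'finger_force': 0.0, 'finger_gap': 1.0008334031347006}
```

View pics/scene0.png

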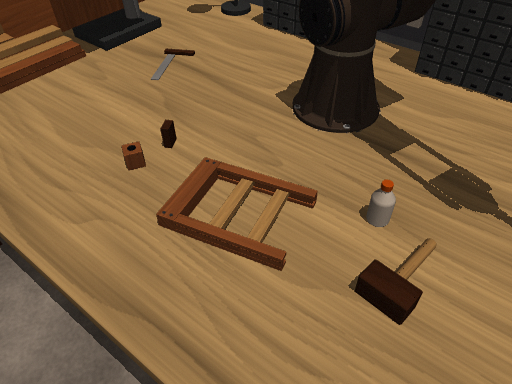

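View pics/side0.png

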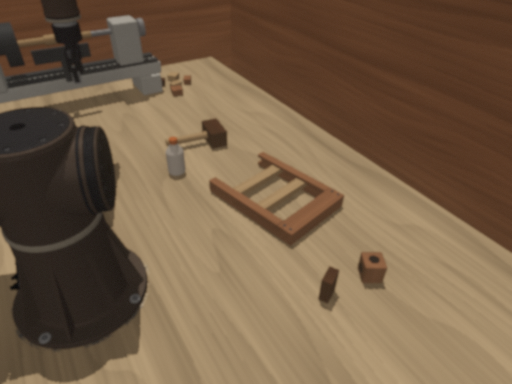

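The scene view shows the spacer at about (168,134), the offcut at (133,155), and the frame with its cross rail from (209,162) to (163,214). The slats are at about (232,205) and (268,217), the glue at (381,205) and the mallet at (390,290). The side view agrees. I'll enlarge both.

```bash
python3 - <<'E'
import cv2,numpy as np
a=cv2.imread('pics/scene0.png')[110:275,115:330]; b=cv2.imread('pics/side0.png')[145:315,200:400]
cv2.imwrite('pics/sc1.png',cv2.resize(a,None,fx=3.5,fy=3.5,interpolation=cv2.INTER_CUBIC))
cv2.imwrite('pics/si1.png',cv2.resize(b,None,fx=3.5,fy=3.5,interpolation=cv2.INTER_CUBIC))
E
```

```text
(no output)
```

View pics/sc1.png

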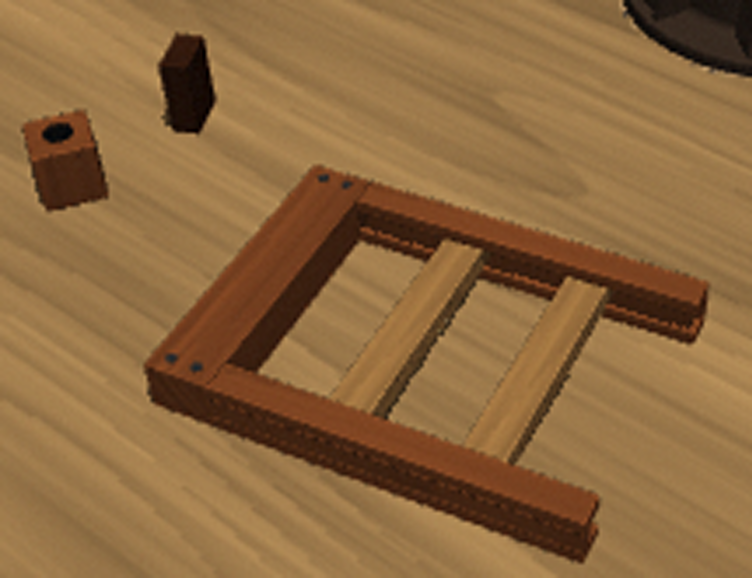

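View pics/si1.png

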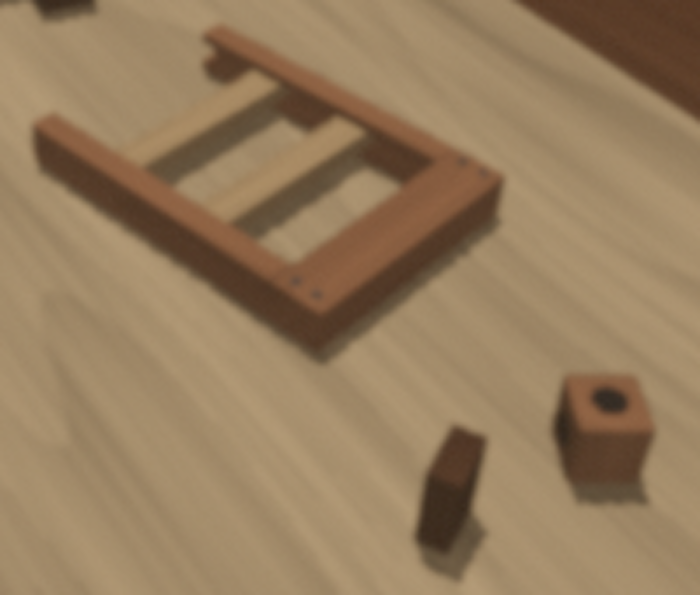

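The crops show the corners clearly. Scene crop: frame top corners (315,167), (148,368), (708,288), (598,497), and the spacer top around (185,50). The side crop shows the same parts from the other side. Next I'll compute poses.

```bash
cat > h.py <<'E'
import numpy as np, cv2
from scipy.spatial.transform import Rotation as Ro
from plant import manip, cam, order
def cast(name,uv,z,info=None):
    i=info or cam.camera_info(name); R=cv2.Rodrigues(np.array(i['rvec'],float))[0]; t=np.array(i['tvec'],float).ravel()
    p=(np.atleast_2d(uv)-[i['cx'],i['cy']])/[i['fx'],i['fy']]
    if name=='wrist':
        th=np.linalg.norm(p,axis=1,keepdims=True); d=np.c_[p/th*np.sin(th),np.cos(th)]
    else: d=np.c_[p,np.ones(len(p))]
    d=d@R; c=-R.T@t
    return (c+d*((z-c[2])/d[:,2])[:,None])[:,:2]
def rigid(L,W):
    L,W=np.array(L),np.array(W); a=L-L.mean(0); b=W-W.mean(0)
    th=np.arctan2((a[:,0]*b[:,1]-a[:,1]*b[:,0]).sum(),(a*b).sum()); R=np.array([[np.cos(th),-np.sin(th)],[np.sin(th),np.cos(th)]])
    t=W.mean(0)-R@L.mean(0); return th,t,np.linalg.norm(W-(L@R.T+t),axis=1)
def tool(dw):  # world shift -> tool axes (now)
    q=manip.read_state()['ee_rot']; return Ro.from_quat(np.r_[q[1:],q[0]]).inv().apply(dw)
E
python3 - <<'E'
from h import *
np.set_printoptions(precision=4,suppress=True)
sc=lambda P:np.array(P)/3.5+[115,110]-.36
si=lambda P:np.array(P)/3.5+[200,145]-.36
for n,f,P in(('scene',sc,[(315,167),(148,368),(708,288),(598,497)]),('side',si,[(320,312),(502,179),(36,122),(212,27)])):
    W=cast(n,f(P),.042); print(n,W)
    for s in(1,-1):
        L=np.array([(s*.115,-.05),(-s*.115,-.05),(s*.115,.27),(-s*.115,.27)]); th,t,e=rigid(L,W)
        if e.max()<.03:
            print(s,th,t,e); R=Ro.from_euler('z',th).as_matrix()[:2,:2]
            if n=='scene':
                q=[(443,240),(484,253),(335,400),(385,418),(570,278),(607,290),(466,445),(510,463)]
            else: q=[(333,117),(372,130),(210,208),(240,222),(252,72),(287,88),(128,153),(160,168)]
            print('slat top edges',(cast(n,f(q),.032)-t)@R)
# spacer / offcut tops
print('sp scene',cast('scene',sc([(178,34),(206,38),(190,74),(160,68)]),.068)); print('sp scene bottom',cast('scene',sc([(199,132),(168,128),(214,100)]),0))
print('sp side',cast('side',si([(455,427),(487,437),(468,486),(430,475)]),.068)); print('sp side bot',cast('side',si([(418,540),(445,552)]),0))
print('off scene',cast('scene',sc([(22,127),(82,110),(95,150),(36,163)]),.055),'side',cast('side',si([(566,377),(636,376),(653,430),(583,432)]),.055))
print('glue',cast('scene',[(378,221)],0),'mallet',cast('scene',[(371,262),(421,292),(405,310),(358,282)],.06))
E
```

```text
scene [[ 0.4833 -0.1246]
 [ 0.7044 -0.0688]
 [ 0.4125  0.1866]
 [ 0.6086  0.2312]]
-1 0.25634162013609385 [ 0.5801 -0.0503] [0.0037 0.0008 0.0131 0.0168]
slat top edges [[-0.085   0.074 ]
 [-0.0838  0.1076]
 [ 0.0846  0.0743]
 [ 0.0857  0.1119]
 [-0.0837  0.1751]
 [-0.0824  0.2039]
 [ 0.0858  0.17  ]
 [ 0.0883  0.2018]]
side [[ 0.4812 -0.1258]
 [ 0.6969 -0.0774]
 [ 0.411   0.1819]
 [ 0.619   0.233 ]]
-1 0.23376235970069595 [ 0.5775 -0.0541] [0.0053 0.0043 0.0079 0.0081]
slat top edges [[ 0.0894  0.1073]
 [ 0.0989  0.072 ]
 [-0.0747  0.0957]
 [-0.0701  0.0675]
 [ 0.09    0.2028]
 [ 0.0938  0.164 ]
 [-0.0723  0.1927]
 [-0.0673  0.1598]]
sp scene [[ 0.4478 -0.31  ]
 [ 0.4378 -0.2873]
 [ 0.4805 -0.2608]
 [ 0.4895 -0.2862]]
sp scene bottom [[ 0.4745 -0.2723]
 [ 0.4866 -0.2971]
 [ 0.4358 -0.2945]]
sp side [[ 0.4755 -0.2732]
 [ 0.4872 -0.2896]
 [ 0.4518 -0.3126]
 [ 0.4376 -0.2944]]
sp side bot [[ 0.4406 -0.292 ]
 [ 0.4494 -0.3079]]
off scene [[ 0.5978 -0.3293]
 [ 0.5548 -0.3087]
 [ 0.5818 -0.2615]
 [ 0.6196 -0.2852]] side [[ 0.5763 -0.2701]
 [ 0.6171 -0.2935]
 [ 0.5914 -0.3325]
 [ 0.5517 -0.3106]]
glue [[0.3695 0.3377]] mallet [[0.5354 0.3917]
 [0.5405 0.4995]
 [0.595  0.4913]
 [0.594  0.3937]]
```

Careful with the scale: shifts go in shares of 0.6 m and turns go in shares of pi rad. That gives: -0.17 m is -0.2833, -0.044 m is -0.0733.

```bash
echo '{"offsets": [[1,-0.0567,-0.0367,-0.0233,0],[1,-0.1133,-0.0733,-0.0467,0],[1,-0.17,-0.11,-0.07,0],[1,-0.2267,-0.1467,-0.0933,0],[1,-0.2833,-0.1833,-0.1167,0]]}' | python3 nudge.py; echo '{"offsets": [[1,-0.0567,-0.0367,0,0],[1,-0.1133,-0.0733,0,0],[1,-0.17,-0.11,0,0],[1,-0.2267,-0.1467,0,0],[1,-0.2833,-0.1833,0,0]]}' | python3 nudge.py;echo '{"offsets": [[1,-0.0333,-0.06,0,0],[1,-0.0667,-0.12,0,0],[1,-0.1,-0.18,0,0],[1,-0.1333,-0.24,0,0],[1,-0.1333,-0.3,0,0]]}' | python3 nudge.py; python3 - <<'E'
from h import *
i=cam.camera_info('wrist'); R=cv2.Rodrigues(np.array(i['rvec'],float))[0]; print(-R.T@np.ravel(i['tvec']),R[2])
cv2.imwrite('pics/w1.png',cam.capture('wrist')[:,:,::-1]); np.save('w1.npy',i)
E
```

```text
time_s: 0.57
tool_pos: [0.3156, 0.4706, 0.2695]
ee_rot: [-0.0, 0.146, 0.989, -0.0]
wrist_force: [0.9, 1.0, 0.1]
finger_gap: 1.0
finger_force: 0.0
time_s: 0.98
tool_pos: [0.4468, 0.316, 0.2691]
ee_rot: [-0.0, 0.146, 0.989, -0.0]
wrist_force: [-0.0, 1.2, 0.2]
finger_gap: 0.999
finger_force: 0.0
time_s: 1.4
tool_pos: [0.4728, 0.1199, 0.269]
ee_rot: [0.001, 0.146, 0.989, -0.0]
wrist_force: [-0.6, -0.7, 0.1]
finger_gap: 1.0
finger_force: 0.0
[0.39676917 0.1436304  0.44094375] [ 0.29576674 -0.08995814 -0.95101502]
```

View pics/w1.png

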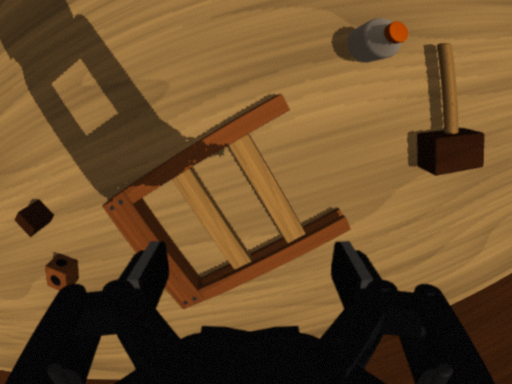

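The wrist view shows the frame's top corners at (105,205), (183,306), (279,95) and (350,226). Slat 1 runs from (182,175) to (243,265) and slat 2 from (237,142) to (295,238). The spacer is at (35,216).

```bash
python3 - <<'E'
from h import *
np.set_printoptions(precision=4,suppress=True)
i=np.load('w1.npy',allow_pickle=True).item()
L=np.array([(-.115,-.05),(.115,-.05),(-.115,.27),(.115,.27)])
W=cast('wrist',[(105,206),(183,306),(278,95),(350,226)],.042,i); th,t,e=rigid(L,W); print(W,th,t,e)
R=Ro.from_euler('z',th).as_matrix()[:2,:2]
print((cast('wrist',[(179,179),(190,170),(233,267),(248,262),(231,146),(246,138),(288,243),(303,234)],.032,i)-t)@R)
im=cv2.imread('pics/w1.png'); m=(im.max(2)<45).astype('uint8'); m[:,70:]=0; m[:190]=0; m[245:]=0
c=max(cv2.findContours(m,0,2)[0],key=cv2.contourArea); print(cv2.boundingRect(c),cv2.approxPolyDP(c,3,True).reshape(-1,2).tolist())
E
```

```text
[[ 0.4831 -0.1197]
 [ 0.6954 -0.0692]
 [ 0.4073  0.1795]
 [ 0.6239  0.2365]] 0.2410549006004576 [ 0.5787 -0.05  ] [0.0076 0.0072 0.007  0.0037]
[[-0.081   0.0823]
 [-0.0837  0.104 ]
 [ 0.0858  0.072 ]
 [ 0.0897  0.098 ]
 [-0.0828  0.173 ]
 [-0.0817  0.1967]
 [ 0.0919  0.1696]
 [ 0.0902  0.1971]]
(19, 200, 34, 35) [[38, 200], [19, 212], [33, 228], [31, 234], [52, 216]]
```

In the tool's units: -0.195 m is -0.325, -0.03 m is -0.05.

```bash
echo '{"offsets": [[1,-0.0167,-0.065,0,0],[1,-0.0333,-0.13,0,0],[1,-0.05,-0.195,0,0],[1,-0.0667,-0.26,0,0],[1,-0.0833,-0.325,0,0]]}' | python3 nudge.py;echo '{"offsets": [[1,-0.0183,-0.065,0.0167,0.0382],[1,-0.0383,-0.13,0.0333,0.0764],[1,-0.0567,-0.195,0.05,0.1146],[1,-0.0767,-0.26,0.0667,0.1528],[1,-0.0967,-0.325,0.0833,0.191]]}' | python3 nudge.py; echo '{"offsets": [[1,0,0,0.05,0.0318],[1,0,0,0.0833,0.0439],[1,0,0,0.1,0.0439]]}' | python3 nudge.py; python3 - <<'E'
from h import *
s=manip.read_state(); p=s['tool_pos']; q=s['ee_rot']; r=Ro.from_quat(np.r_[q[1:],q[0]]).as_matrix(); print(p,r[:,1],tool([.4635-p[0],-.287-p[1],.035-p[2]]))
im=cam.capture('wrist'); cv2.imwrite('pics/w2.png',im[:,:,::-1]); np.save('w2.npy',cam.camera_info('wrist'))
E
```

```text
time_s: 1.87
tool_pos: [0.4616, -0.0804, 0.2691]
ee_rot: [0.0, 0.146, 0.989, 0.0]
wrist_force: [1.1, -0.1, 1.1]
finger_gap: 0.998
finger_force: 0.0
time_s: 2.28
tool_pos: [0.4609, -0.283, 0.2188]
ee_rot: [-0.0, 0.435, 0.901, 0.0]
wrist_force: [0.8, -0.3, 0.7]
finger_gap: 1.004
finger_force: 0.0
time_s: 2.53
tool_pos: [0.4599, -0.2809, 0.1567]
ee_rot: [-0.002, 0.494, 0.869, 0.0]
wrist_force: [-1.1, -0.2, 0.1]
finger_gap: 0.998
finger_force: 0.0
[ 0.45990132 -0.28085042  0.15669323] [ 0.8595897   0.51098274 -0.00148034] [-0.00752984  0.00013121  0.12166879]
```

View pics/w2.png

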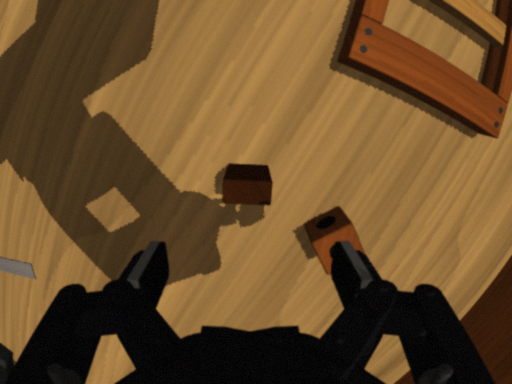

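The spacer sits level in the wrist view: its top face is at columns 223–271, rows 181–204, squared to the fingers. The offcut is at (335,235).

```bash
python3 - <<'E'
from h import *
np.set_printoptions(precision=4,suppress=True)
i=np.load('w2.npy',allow_pickle=True).item()
im=cv2.imread('pics/w2.png').astype(int); print(im[160:210:4,247].tolist()); print(im[192,214:280:5].tolist())
W=cast('wrist',[(223,181),(271,181),(271,204.5),(222,204.5)],.068,i); c=W.mean(0);p=manip.read_state()['tool_pos']
print(W,c,np.diff(W,axis=0),tool([c[0]-p[0],c[1]-p[1],.035-p[2]]))
W=cast('wrist',[(363,31),(498,98)],.042,i);print(W)
E
```

```text
[[70, 129, 171], [30, 59, 83], [6, 10, 23], [5, 13, 25], [4, 11, 22], [5, 15, 35], [1, 16, 49], [10, 24, 53], [6, 22, 50], [11, 28, 55], [10, 25, 53], [21, 40, 61], [29, 56, 77]]
[[61, 114, 151], [40, 70, 94], [6, 24, 55], [9, 26, 56], [15, 28, 56], [6, 24, 51], [9, 25, 53], [15, 25, 52], [14, 27, 54], [8, 22, 48], [12, 26, 52], [9, 25, 53], [69, 128, 168], [65, 118, 159]]
[[ 0.4373 -0.2902]
 [ 0.475  -0.2676]
 [ 0.4872 -0.287 ]
 [ 0.4478 -0.3107]] [ 0.4618 -0.2889] [[ 0.0376  0.0226]
 [ 0.0123 -0.0194]
 [-0.0394 -0.0237]] [-0.0091 -0.0024  0.1211]
[[ 0.4781 -0.0932]
 [ 0.6684 -0.0328]]
```

In the tool's units: 0.121 m is 0.2017, -0.0085 m is -0.0142.

```bash
echo '{"offsets": [[1,-0.0142,-0.0017,0.05,0],[1,-0.0142,-0.0017,0.1,0],[1,-0.0142,-0.0017,0.15,0],[1,-0.0142,-0.0017,0.1833,0],[1,-0.0142,-0.0017,0.2017,0]]}' | python3 nudge.py; echo '{"offsets": [[1,0,0,0,0],[0,0,0,0,0],[0,0,0,0,0],[0,0,0,0,0],[0,0,0,0,0]]}' | python3 nudge.py;echo '{"offsets": [[0,0,0,0,0],[0,0,0,0,0],[0,0,0,0,0]]}' | python3 nudge.py; echo '{"offsets": [[0,0,0,-0.05,0],[0,0,0,-0.1,0],[0,0,0,-0.1333,0],[0,0,0,-0.1667,0],[0,0,0,-0.1667,0]]}' | python3 nudge.py; python3 - <<'E'
from h import *
cv2.imwrite('pics/w3.png',cam.capture('wrist')[:,:,::-1])
s=manip.read_state();print(s['tool_pos'],s['ee_rot'])
E
```

```text
time_s: 3.0
tool_pos: [0.4647, -0.2879, 0.037]
ee_rot: [-0.001, 0.492, 0.871, 0.0]
wrist_force: [-0.2, 0.2, 0.5]
finger_gap: 0.998
finger_force: 0.0
time_s: 3.42
tool_pos: [0.4657, -0.2893, 0.0396]
ee_rot: [0.001, 0.493, 0.87, -0.0]
wrist_force: [0.0, -0.4, 0.3]
finger_gap: 0.454
finger_force: 0.0
time_s: 3.67
tool_pos: [0.4651, -0.289, 0.0387]
ee_rot: [0.0, 0.493, 0.87, -0.0]
wrist_force: [0.0, 0.5, 0.4]
finger_gap: 0.01
finger_force: 0.0
time_s: 4.08
tool_pos: [0.4667, -0.2901, 0.1421]
ee_rot: [0.003, 0.493, 0.87, -0.0]
wrist_force: [0.8, -1.3, 0.4]
finger_gap: -0.0
finger_force: 0.0
[ 0.46608877 -0.2896358   0.14031151] [ 1.85195531e-03  4.92887737e-01  8.70090924e-01 -1.80049369e-04]
```

View pics/w3.png

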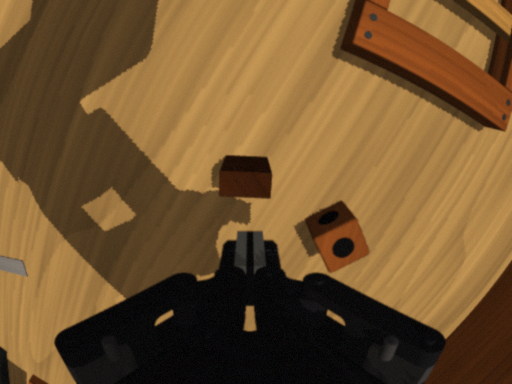

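```bash
python3 - <<'E'
from h import *
np.set_printoptions(precision=4,suppress=True)
i=cam.camera_info('wrist'); s=manip.read_state(); p=s['tool_pos']
R=cv2.Rodrigues(np.array(i['rvec'],float))[0]; t=np.ravel(i['tvec'])
def pr(X):
    c=R@X+t; th=np.arccos(c[2]/np.linalg.norm(c)); d=c[:2]/np.hypot(*c[:2]); return th*d*i['fx']+[i['cx'],i['cy']]
print('cam',-R.T@t,'z',R[2],'TCP',p,pr(p), pr(np.r_[p[:2],.068]))
q=s['ee_rot'];print(Ro.from_quat(np.r_[q[1:],q[0]]).as_matrix())
print('top if lower',cast('wrist',[(220,172),(271,172),(271,197),(219,197)],.068), 'if upper',cast('wrist',[(226,156),(267,156),(271,172),(220,172)],.068))
E
```

```text
cam [ 0.4247 -0.2209  0.3121] z [ 0.1612 -0.2663 -0.9503] TCP [ 0.4661 -0.2896  0.1403] [249.3719 224.2213] [249.3066 188.7216]
[[-0.5141  0.8577  0.003 ]
 [ 0.8577  0.5141 -0.0021]
 [-0.0034  0.0015 -1.    ]]
top if lower [[ 0.437  -0.2896]
 [ 0.4742 -0.2673]
 [ 0.4863 -0.2864]
 [ 0.4473 -0.3098]] if upper [[ 0.4345 -0.2749]
 [ 0.464  -0.2572]
 [ 0.4742 -0.2673]
 [ 0.437  -0.2896]]
```

```bash
python3 - <<'E'
from h import *
a=cam.capture('scene')[20:180,90:300,::-1]; b=cam.capture('side')[130:330,270:430,::-1]
a=cv2.resize(a,(420,320),interpolation=cv2.INTER_CUBIC); b=cv2.resize(b,(320,400),interpolation=cv2.INTER_CUBIC)
o=np.zeros((400,740,3),'uint8'); o[:320,:420]=a; o[:,420:]=b; cv2.imwrite('pics/c4.png',o)
E
```

```text
(no output)
```

View pics/c4.png

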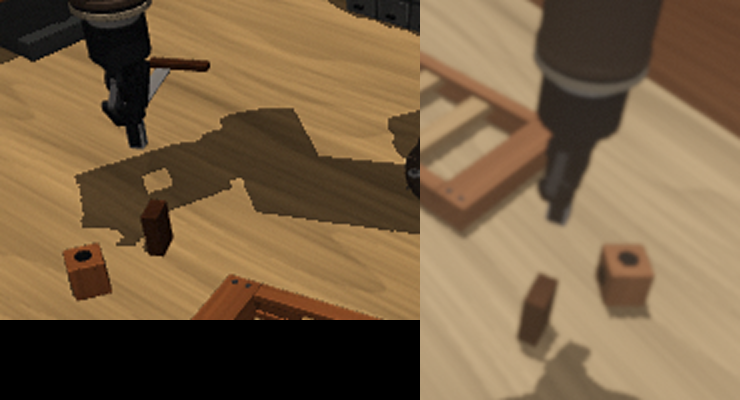

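The spacer is still standing undisturbed. The shut fingertips show at scene (159,93) and side (340,239). I'll check those against the reported TCP.

```bash
python3 - <<'E'
from h import *
np.set_printoptions(precision=4,suppress=True)
p=manip.read_state()['tool_pos']; print(p); P=[]
for n,uv in(('scene',(159,93)),('side',(340,239))):
    i=cam.camera_info(n); K=np.array([[i['fx'],0,i['cx']],[0,i['fy'],i['cy']],[0,0,1]]); r,t=[np.array(i[k],float) for k in('rvec','tvec')]
    print(n,cv2.projectPoints(p[None],r,t,K,None)[0].ravel()); P.append(K@np.c_[cv2.Rodrigues(r)[0],t.ravel()])
def tri(a,b):
    X=cv2.triangulatePoints(P[0],P[1],np.array(a,float).reshape(2,1),np.array(b,float).reshape(2,1)).ravel(); return X[:3]/X[3]
print('tip',tri((159,93),(340,239)))
sc=lambda P:np.array(P)/3.5+[115,110]-.36
si=lambda P:np.array(P)/3.5+[200,145]-.36
A=[(178,34),(206,38),(190,74),(160,68)];B=[(430,475),(455,427),(487,437),(468,486)]
for k in range(4): print([tri(sc(A[j]),si(B[(j+k)%4])).round(3).tolist() for j in range(4)])
print('frame',tri(sc((315,167)),si((320,312))),tri(sc((148,368)),si((502,179))))
E
```

```text
[ 0.4648 -0.2888  0.1382]
scene [161.914  103.3997]
side [335.3294 250.626 ]
tip [ 0.4677 -0.2903  0.1712]
[[0.444, -0.301, 0.07], [0.457, -0.276, 0.083], [0.482, -0.278, 0.06], [0.47, -0.305, 0.049]]
[[0.464, -0.286, 0.087], [0.461, -0.286, 0.081], [0.463, -0.295, 0.042], [0.464, -0.295, 0.051]]
[[0.468, -0.295, 0.085], [0.442, -0.302, 0.064], [0.457, -0.284, 0.045], [0.484, -0.279, 0.069]]
[[0.45, -0.311, 0.068], [0.437, -0.292, 0.066], [0.477, -0.269, 0.063], [0.488, -0.288, 0.066]]
frame [ 0.4822 -0.1253  0.041 ] [ 0.7019 -0.073   0.037 ]
```

The scene and side views triangulate the real fingertips at z≈0.17, while the reported TCP is 0.138. The tool pose therefore reads about 3 cm low, and the fingers closed just above the spacer. I'll calibrate the offset with a gentle bench touch on a free spot.

In the tool's units: 0.12 m is 0.2, 0.11 m is 0.1833.

```bash
echo '{"offsets": [[0,0.05,0,0.0333,0],[0,0.1083,0,0.0833,0],[0,0.1083,0,0.1333,0],[0,0.1083,0,0.1833,0],[0,0.1083,0,0.2,0]]}' | python3 nudge.py; echo '{"offsets": [[0,0,0,0.0083,0],[0,0,0,0.0167,0],[0,0,0,0.0217,0],[0,0,0,0.0217,0],[0,0,0,0.0217,0]]}' | python3 nudge.py; python3 - <<'E'
from h import *
P=[]
for n in('scene','side'):
    im=cam.capture(n); cv2.imwrite(f'pics/{n}5.png',im[:,:,::-1])
print(manip.read_state()['tool_pos'])
E
for k in 1 2 3 4; do :; done
echo '{"offsets": [[0,0,0,0.0067,0],[0,0,0,0.0067,0]]}' | python3 nudge.py | grep -E 'pos|force: \['
```

```text
time_s: 4.65
tool_pos: [0.4289, -0.2311, 0.0145]
ee_rot: [-0.003, 0.493, 0.87, 0.0]
wrist_force: [-2.6, 0.5, -1.2]
finger_gap: 0.003
finger_force: 0.0
time_s: 5.07
tool_pos: [0.4321, -0.2336, 0.0061]
ee_rot: [0.001, 0.493, 0.87, -0.0]
wrist_force: [-0.9, 0.4, -0.2]
finger_gap: 0.0
finger_force: 0.0
[ 0.43212628 -0.23351577  0.00615382]
tool_pos: [0.4317, -0.2332, 0.0013]
wrist_force: [-0.3, 0.1, 0.4]
```

In the tool's units: 0.008 m is 0.0133, 0.004 m is 0.0067.

```bash
f(){ grep -E 'pos|wrist_force'; }
echo '{"offsets": [[0,0,0,0.0067,0],[0,0,0,0.0133,0],[0,0,0,0.0133,0]]}' | python3 nudge.py | f; echo '{"offsets": [[0,0,0,0.0067,0],[0,0,0,0.0133,0],[0,0,0,0.0133,0]]}' | python3 nudge.py | f; echo '{"offsets": [[0,0,0,0.005,0],[0,0,0,0.005,0]]}' | python3 nudge.py | f; echo '{"offsets": [[0,0,0,0.005,0],[0,0,0,0.005,0]]}' | python3 nudge.py | f
```

```text
tool_pos: [0.4312, -0.2329, -0.0074]
wrist_force: [-0.1, 0.3, 1.4]
tool_pos: [0.4312, -0.2329, -0.0154]
wrist_force: [-1.1, 0.4, 0.1]
tool_pos: [0.4314, -0.233, -0.0181]
wrist_force: [0.2, 0.0, 0.2]
tool_pos: [0.4314, -0.233, -0.021]
wrist_force: [0.2, -0.6, 0.1]
```

In the tool's units: 0.003 m is 0.005.

```bash
f(){ grep -E 'pos|wrist_force'; }
echo '{"offsets": [[0,0,0,0.005,0],[0,0,0,0.005,0]]}' | python3 nudge.py | f; echo '{"offsets": [[0,0,0,0.005,0],[0,0,0,0.005,0]]}' | python3 nudge.py | f; echo '{"offsets": [[0,0,0,0.0033,0],[0,0,0,0.0033,0]]}' | python3 nudge.py | f; echo '{"offsets": [[0,0,0,0.0033,0],[0,0,0,0.0033,0]]}' | python3 nudge.py | f
```

```text
tool_pos: [0.4315, -0.233, -0.024]
wrist_force: [-0.3, 0.3, 0.1]
tool_pos: [0.4314, -0.233, -0.027]
wrist_force: [0.1, -0.2, -0.1]
tool_pos: [0.4315, -0.233, -0.0289]
wrist_force: [0.4, 0.4, 0.3]
tool_pos: [0.4317, -0.2332, -0.0303]
wrist_force: [-2.4, 1.0, 8.3]
```

The bench touch came at reported z = −0.030, so true height is the reported value plus 0.030. Now I'll regrasp.

In the tool's units: -0.11 m is -0.1833, -0.08 m is -0.1333.

```bash
f(){ grep -E 'pos|force|gap'; }
echo '{"offsets": [[1,0,0,-0.0667,0],[1,0,0,-0.1333,0],[1,0,0,-0.1833,0],[1,-0.05,-0.0017,-0.1833,0],[1,-0.105,-0.0033,-0.1833,0]]}' | python3 nudge.py|f; echo '{"offsets": [[1,0,0,0.0333,0],[1,0,0,0.0833,0],[1,0,0,0.1167,0],[1,0,0,0.12,0],[1,0,0,0.12,0]]}' | python3 nudge.py|f;echo '{"offsets": [[0,0,0,0,0],[0,0,0,0,0],[0,0,0,0,0],[0,0,0,0,0],[0,0,0,0,0]]}' | python3 nudge.py|f;echo '{"offsets": [[0,0,0,0,0],[0,0,0,0,0]]}' | python3 nudge.py|f; python3 - <<'E'
from h import *
s=manip.read_state();print(s['tool_pos'],s['ee_rot'])
E
```

```text
tool_pos: [0.463, -0.2883, 0.0818]
wrist_force: [1.3, -0.5, -0.6]
finger_gap: 0.707
finger_force: 0.0
tool_pos: [0.4614, -0.2875, 0.0065]
wrist_force: [0.2, 0.5, 0.3]
finger_gap: 1.003
finger_force: 0.0
tool_pos: [0.4631, -0.2887, 0.0088]
wrist_force: [-1.4, 0.5, 12.9]
finger_gap: 0.535
finger_force: 60.3
tool_pos: [0.463, -0.2887, 0.0087]
wrist_force: [-1.1, 0.2, 12.1]
finger_gap: 0.522
finger_force: 60.3
[ 0.46300923 -0.28865631  0.00874971] [ 1.06998974e-03  4.92878292e-01  8.70097600e-01 -1.04103194e-04]
```

In the tool's units: -0.1 m is -0.1667, -0.09 m is -0.15, 0.303 rad is 0.0964.

```bash
f(){ grep -E 'pos|force|gap'; }
echo '{"offsets": [[0,0,0,-0.05,0],[0,0,0,-0.1,0],[0,0,0,-0.15,0.0318],[0,0,0,-0.1667,0.0637],[0,0,0,-0.1667,0.0964]]}' | python3 nudge.py|f; echo '{"offsets": [[0,0,0,0,0]]}' | python3 nudge.py|f; python3 - <<'E'
from h import *
s=manip.read_state();p=s['tool_pos'];q=s['ee_rot'];r=Ro.from_quat(np.r_[q[1:],q[0]]).as_matrix()[:,1];print(p,np.arctan2(r[1],r[0]),tool([.5755-p[0],-.031-p[1],0]))
E
```

```text
tool_pos: [0.4641, -0.2893, 0.1112]
wrist_force: [0.1, -0.5, -1.0]
finger_gap: 0.528
finger_force: 61.9
tool_pos: [0.463, -0.2886, 0.1091]
wrist_force: [-0.3, -0.8, -1.7]
finger_gap: 0.532
finger_force: 61.9
[ 0.46299707 -0.28861111  0.10912573] 0.23170629937139167 [ 2.24891893e-01  1.68653489e-01 -1.67227074e-04]
```

Next I'll carry it over the gap, then check with the wrist view before lowering.

In the tool's units: 0.15 m is 0.25, 0.12 m is 0.2.

```bash
f(){ grep -E 'pos|force|gap'; }
echo '{"offsets": [[0,0.05,0.0367,0,0],[0,0.1,0.075,0,0],[0,0.15,0.1117,0,0],[0,0.2,0.15,0,0],[0,0.25,0.1867,0,0]]}' | python3 nudge.py|f; echo '{"offsets": [[0,0.05,0.0367,0,0],[0,0.1,0.075,0,0],[0,0.125,0.0942,0,0],[0,0.125,0.0942,0.0333,0],[0,0.125,0.0942,0.05,0]]}' | python3 nudge.py|f; echo '{"offsets": [[0,0,0,0,0],[0,0,0,0,0]]}' | python3 nudge.py|f; python3 - <<'E'
from h import *
s=manip.read_state();print(s['tool_pos'])
w=cam.capture('wrist')[:,:,::-1]; a=cam.capture('scene')[110:275,115:330,::-1]
w=cv2.resize(w,(450,338)); a=cv2.resize(a,(350,269),interpolation=cv2.INTER_CUBIC)
o=np.zeros((338,800,3),'uint8'); o[:,:450]=w; o[:269,450:]=a; cv2.imwrite('pics/c6.png',o)
E
```

```text
tool_pos: [0.5361, -0.1143, 0.1073]
wrist_force: [0.6, -0.6, -0.7]
finger_gap: 0.53
finger_force: 61.9
tool_pos: [0.573, -0.0284, 0.0761]
wrist_force: [-0.8, -0.3, -1.2]
finger_gap: 0.527
finger_force: 62.1
tool_pos: [0.5721, -0.0303, 0.0767]
wrist_force: [-0.6, -0.6, -1.1]
finger_gap: 0.528
finger_force: 62.1
[ 0.5721353  -0.03030847  0.07674639]
```

View pics/c6.png

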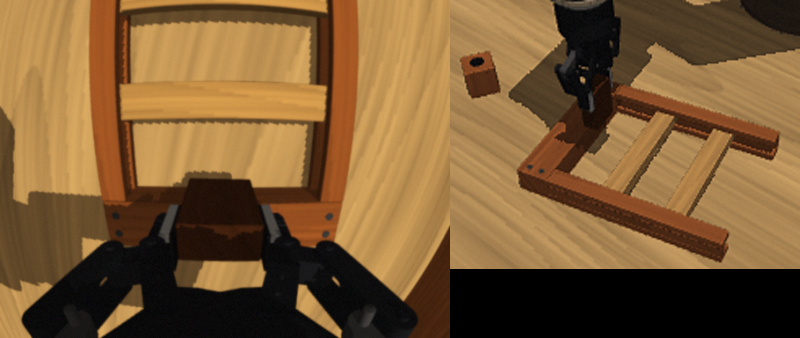

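The wrist view shows the spacer in the grip over the gap, squared to the frame. In full-size pixels the rail's inner top edge is at row ~231, slat 1 is at rows ~96–138, and the spacer top face is at rows ~254–294. I'll work out its position in the frame.

```bash
python3 - <<'E'
from h import *
np.set_printoptions(precision=4,suppress=True)
p=manip.read_state()['tool_pos']; k=512/450
def loc(uv,z):
    W=cast('wrist',np.array(uv)*k,z-.03); d=np.c_[W-p[:2],np.zeros(len(W))]; return tool(d)[:,:2]
print('rail inner (150,203),(305,203)',loc([(150,203),(305,203)],.042))
print('rail x inner',loc([(130,150),(314,150)],.012)); print('rail top outer/inner',loc([(90,100),(121,100),(328,100),(360,100)],.042))
print('slat1 top edges',loc([(121,84),(326,88),(121,118),(326,121)],.032))
print('spacer top',loc([(185,223),(255,223),(262,258),(177,258)],.136))
E
```

```text
rail inner (150,203),(305,203) [[-0.0381 -0.0719]
 [-0.0386  0.0899]]
rail x inner [[ 0.011  -0.0984]
 [ 0.0111  0.1046]]
rail top outer/inner [[ 0.0702 -0.1268]
 [ 0.0678 -0.0931]
 [ 0.0685  0.1037]
 [ 0.0713  0.1399]]
slat1 top edges [[ 0.0832 -0.0962]
 [ 0.08    0.1052]
 [ 0.0493 -0.0981]
 [ 0.0467  0.1074]]
spacer top [[-0.0054 -0.022 ]
 [-0.0054  0.0226]
 [-0.0342  0.0295]
 [-0.0342 -0.0295]]
```

```bash
python3 - <<'E'
from h import *
np.set_printoptions(precision=4,suppress=True)
p=manip.read_state()['tool_pos']; k=512/450
def loc(uv,z):
    W=cast('wrist',np.array(uv)*k,z-.004); d=np.c_[W-p[:2],np.zeros(len(W))]; return tool(d)[:,:2]
print('rail inner (150,203),(305,203)',loc([(150,203),(305,203)],.042))
print('rail x inner',loc([(130,150),(314,150)],.012)); print('rail top outer/inner',loc([(90,100),(121,100),(328,100),(360,100)],.042))
print('slat1 top edges',loc([(121,84),(326,88),(121,118),(326,121)],.032))
print('spacer top',loc([(185,223),(255,223),(262,258),(177,258)],.136))
E
```

```text
rail inner (150,203),(305,203) [[-0.0252 -0.0641]
 [-0.0257  0.08  ]]
rail x inner [[ 0.0176 -0.0889]
 [ 0.0178  0.0944]]
rail top outer/inner [[ 0.0712 -0.113 ]
 [ 0.0691 -0.0829]
 [ 0.0698  0.0923]
 [ 0.0722  0.1246]]
slat1 top edges [[ 0.0828 -0.0861]
 [ 0.0799  0.0941]
 [ 0.0524 -0.0878]
 [ 0.0501  0.0961]]
spacer top [[ 0.01   -0.0181]
 [ 0.01    0.0185]
 [-0.0136  0.0241]
 [-0.0136 -0.0242]]
```

Clearances come out at about 12 mm to the rail and 40 mm to slat 1. I'll shift 6 mm towards the rail, lower, and release.

In the tool's units: 0.063 m is 0.105, -0.006 m is -0.01.

```bash
f(){ grep -E 'pos|force|gap'; }
echo '{"offsets": [[0,-0.01,0,0.0333,0],[0,-0.01,0,0.0667,0],[0,-0.01,0,0.0917,0],[0,-0.01,0,0.1033,0],[0,-0.01,0,0.105,0]]}' | python3 nudge.py|f; echo '{"offsets": [[0,0,0,0.0033,0],[0,0,0,0.005,0],[0,0,0,0.0067,0],[0,0,0,0.0067,0]]}' | python3 nudge.py|f
```

```text
tool_pos: [0.574, -0.0362, 0.0137]
wrist_force: [0.4, 1.0, -0.3]
finger_gap: 0.527
finger_force: 62.1
tool_pos: [0.575, -0.0358, 0.011]
wrist_force: [-0.2, -0.6, -0.2]
finger_gap: 0.526
finger_force: 62.1
```

Careful with the scale: shifts go in shares of 0.6 m and turns go in shares of pi rad. That gives: 0.002 m is 0.0033, 0.001 m is 0.0017.

```bash
f(){ grep -E 'pos|force|gap'; }
echo '{"offsets": [[0,0,0,0.0017,0],[0,0,0,0.0033,0],[0,0,0,0.0033,0]]}' | python3 nudge.py|f; echo '{"offsets": [[0.7,0,0,0,0],[0.7,0,0,0,0],[0.7,0,0,0,0],[0.8,0,0,0,0]]}' | python3 nudge.py|f; echo '{"offsets": [[0.8,0,0,-0.05,0],[0.8,0,0,-0.1,0],[0.8,0,0,-0.15,0],[0.4,0.05,0,-0.15,0],[0,0.1167,0,-0.15,0]]}' | python3 nudge.py|f;  echo '{"offsets": [[0,0.0667,0,0,0],[0,0.1167,0,0,0],[0,0.1167,0,0,0]]}' | python3 nudge.py|f; python3 - <<'E'
from h import *
p=manip.read_state()['tool_pos'];print(p);np.set_printoptions(precision=4,suppress=True)
w=cam.capture('wrist')[:,:,::-1]; cv2.imwrite('pics/w7.png',w); np.save('w7.npy',[p,cam.camera_info('wrist')])
E
```

```text
tool_pos: [0.5749, -0.0357, 0.0088]
wrist_force: [0.0, 0.6, 6.5]
finger_gap: 0.532
finger_force: 62.8
tool_pos: [0.5746, -0.0357, 0.0083]
wrist_force: [0.5, 0.2, 0.5]
finger_gap: 0.8
finger_force: 0.0
tool_pos: [0.5603, 0.031, 0.1004]
wrist_force: [0.5, 1.5, -1.0]
finger_gap: 0.528
finger_force: 0.0
tool_pos: [0.5401, 0.1047, 0.0984]
wrist_force: [-0.2, 0.6, -0.2]
finger_gap: 0.081
finger_force: 0.0
[0.54014218 0.10466007 0.09840938]Traceback (most recent call last):
  File "<stdin>", line 3, in <module>
    arr = np.asanyarray(arr)
ValueError: setting an array element with a sequence. The requested array has an inhomogeneous shape after 1 dimensions. The detected shape was (2,) + inhomogeneous part.
```

View pics/w7.png

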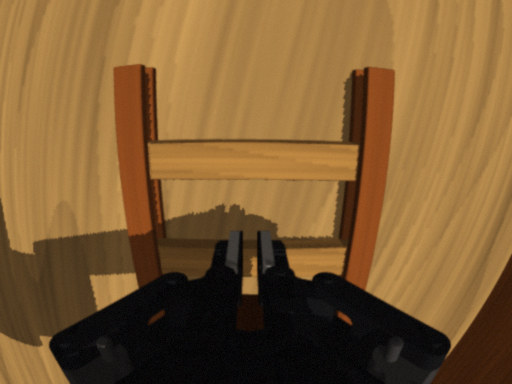

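The wrist view shows slat 2 at rows 141–180, slat 1's far edge at row ~247, and the fingers shutting above the second gap. I've used all the pictures, so from here I go by numbers and force.

```bash
python3 - <<'E'
from h import *
np.set_printoptions(precision=4,suppress=True)
p=manip.read_state()['tool_pos']
def loc(uv,z):
    W=cast('wrist',np.array(uv),z-.004); d=np.c_[W-p[:2],np.zeros(len(W))]; return tool(d)[:,:2]
print('slat2 far,near',loc([(180,143),(330,143),(180,180.5),(330,180.5)],.032)); print('slat1 far',loc([(180,247),(330,247)],.032)); print('rail ends',loc([(113,67),(394,69)],.042), 'slat ends',loc([(148,160),(358,160)],.032))
E
```

```text
slat2 far,near [[ 0.0411 -0.0584]
 [ 0.0414  0.0677]
 [ 0.0083 -0.0603]
 [ 0.0084  0.07  ]]
slat1 far [[-0.0572 -0.066 ]
 [-0.0576  0.0766]]
rail ends [[ 0.1089 -0.112 ]
 [ 0.1082  0.1193]] slat ends [[ 0.027  -0.0882]
 [ 0.0272  0.0944]]
```

In the tool's units: 0.113 m is 0.1883, -0.024 m is -0.04.

```bash
f(){ grep -E 'pos|force: \[|gap'; }
echo '{"offsets": [[0,-0.04,0.0058,0.0333,0],[0,-0.04,0.0058,0.0833,0],[0,-0.04,0.0058,0.1333,0],[0,-0.04,0.0058,0.1667,0],[0,-0.04,0.0058,0.1883,0]]}' | python3 nudge.py|f; echo '{"offsets": [[0,0,0,0,0],[0,0,0,0,0]]}' | python3 nudge.py|f; echo '{"offsets": [[0,-0.0133,0,0,0],[0,-0.0233,0,0,0],[0,-0.0333,0,0,0],[0,-0.0433,0,0,0],[0,-0.0533,0,0,0]]}' | python3 nudge.py|f; echo '{"offsets": [[0,-0.0083,0,0,0],[0,-0.0167,0,0,0],[0,-0.025,0,0,0],[0,-0.0333,0,0,0],[0,-0.0367,0,0,0]]}' | python3 nudge.py|f
```

```text
tool_pos: [0.5498, 0.0767, -0.017]
wrist_force: [-0.4, 0.0, -0.6]
finger_gap: 0.002
tool_pos: [0.5505, 0.0771, -0.0151]
wrist_force: [-0.7, 0.6, 0.1]
finger_gap: -0.002
tool_pos: [0.559, 0.0461, -0.0139]
wrist_force: [0.9, 5.4, 2.6]
finger_gap: 0.0
tool_pos: [0.5636, 0.0247, -0.0147]
wrist_force: [0.5, 4.0, 2.9]
finger_gap: 0.002
```

In the tool's units: -0.008 m is -0.0133, -0.007 m is -0.0117.

```bash
f(){ grep -E 'pos|force: \['; }
echo '{"offsets": [[0,-0.0033,0,0,0],[0,-0.0067,0,0,0],[0,-0.01,0,0,0],[0,-0.0117,0,0,0],[0,-0.0133,0,0,0]]}' | python3 nudge.py|f; echo '{"offsets": [[0,-0.0017,0,0,0],[0,-0.0033,0,0,0],[0,-0.005,0,0,0],[0,-0.005,0,0,0]]}' | python3 nudge.py|f;  echo '{"offsets": [[0,-0.0017,0,0,0],[0,-0.0033,0,0,0],[0,-0.0033,0,0,0]]}' | python3 nudge.py|f
```

```text
tool_pos: [0.5653, 0.0176, -0.0147]
wrist_force: [-0.4, 5.0, 2.5]
tool_pos: [0.566, 0.0145, -0.0147]
wrist_force: [-0.0, 2.3, 2.0]
tool_pos: [0.5664, 0.0129, -0.0147]
wrist_force: [-0.8, 6.5, 1.9]
```

In the tool's units: -0.001 m is -0.0017.

```bash
f(){ grep -E 'pos|force: \['; }
echo '{"offsets": [[0,-0.0017,0,0,0],[0,-0.0017,0,0,0]]}' | python3 nudge.py|f; echo '{"offsets": [[0,-0.0017,0,0,0],[0,-0.0017,0,0,0]]}' | python3 nudge.py|f
```

```text
tool_pos: [0.5663, 0.0128, -0.0147]
wrist_force: [-1.7, 18.6, 3.8]
tool_pos: [0.5663, 0.0127, -0.0147]
wrist_force: [-2.1, 31.2, 4.8]
```

Snug: motion blocked and force rose to 31 N at TCP (0.5663, 0.0127). Back off, lift, and go over the spacer.

In the tool's units: -0.1 m is -0.1667, 0.012 m is 0.02.

```bash
f(){ grep -E 'pos|force: \[|gap'; }
echo '{"offsets": [[0,0.0067,0,0,0],[0,0.02,0,0,0],[0,0.0233,0,-0.05,0],[0,0.0233,0,-0.1167,0],[0,0.0233,0,-0.1667,0]]}' | python3 nudge.py|f; echo '{"offsets": [[0.5,-0.05,-0.005,0,0],[1,-0.11,-0.0058,0,0],[1,-0.11,-0.0058,0,0],[1,-0.11,-0.0058,0,0],[1,-0.11,-0.0058,0,0]]}' | python3 nudge.py|f;  python3 - <<'E'
from h import *
np.set_printoptions(precision=4,suppress=True)
p=manip.read_state()['tool_pos']; print(p,tool(np.array([p[0]-.5663,p[1]-.0127,0])),tool(np.array([.5749-p[0],-.0357-p[1],.0085-p[2]])))
w=cam.capture('wrist'); cv2.imwrite('pics/w8.png',w[:,:,::-1])
im=w.astype(int); print([(r,im[r,250].tolist()) for r in range(90,300,6)])
E
```

```text
tool_pos: [0.5634, 0.0246, 0.087]
wrist_force: [1.7, 0.6, 0.4]
finger_gap: 0.001
tool_pos: [0.5754, -0.0406, 0.0851]
wrist_force: [0.7, -0.1, 0.6]
finger_gap: 0.707
[ 0.5754 -0.0406  0.0851] [-0.054  -0.0037 -0.    ] [0.0049 0.0007 0.0766]
[(90, [185, 142, 81]), (96, [187, 141, 79]), (102, [189, 145, 82]), (108, [190, 145, 81]), (114, [188, 143, 80]), (120, [192, 146, 82]), (126, [194, 149, 84]), (132, [193, 148, 82]), (138, [163, 123, 67]), (144, [183, 130, 62]), (150, [189, 136, 65]), (156, [185, 133, 64]), (162, [202, 146, 70]), (168, [199, 143, 69]), (174, [199, 142, 70]), (180, [173, 125, 62]), (186, [30, 17, 10]), (192, [29, 13, 7]), (198, [55, 26, 9]), (204, [65, 30, 11]), (210, [60, 27, 10]), (216, [68, 34, 16]), (222, [63, 31, 14]), (228, [61, 30, 11]), (234, [61, 34, 13]), (240, [70, 34, 14]), (246, [70, 35, 14]), (252, [74, 38, 14]), (258, [68, 38, 16]), (264, [70, 35, 14]), (270, [188, 143, 79]), (276, [188, 145, 81]), (282, [187, 143, 80]), (288, [193, 150, 85]), (294, [195, 148, 86])]
```

In the tool's units: 0.072 m is 0.12, 0.07 m is 0.1167.

```bash
f(){ grep -E 'pos|force|gap'; }
echo '{"offsets": [[1,0,0,0.0333,0],[1,0,0,0.0667,0],[1,0,0,0.1,0],[1,0,0,0.1167,0],[1,0,0,0.12,0]]}' | python3 nudge.py|f; echo '{"offsets": [[1,0,0,0,0],[0,0,0,0,0],[0,0,0,0,0],[0,0,0,0,0],[0,0,0,0,0]]}' | python3 nudge.py|f;echo '{"offsets": [[0,0,0,0,0],[0,0,0,0,0]]}' | python3 nudge.py|f; echo '{"offsets": [[0,0,0,-0.0167,0],[0,0,0,-0.05,0],[0,0,0,-0.0833,0],[0,0,0,-0.0833,0],[0,0,0,-0.0833,0]]}' | python3 nudge.py|f
```

```text
tool_pos: [0.5742, -0.0396, 0.0114]
wrist_force: [0.1, -0.6, 0.2]
finger_gap: 1.002
finger_force: 0.0
tool_pos: [0.5763, -0.0407, 0.0145]
wrist_force: [-2.3, 0.8, 5.4]
finger_gap: 0.524
finger_force: 60.6
tool_pos: [0.5763, -0.0406, 0.0145]
wrist_force: [-1.2, 0.8, 10.5]
finger_gap: 0.527
finger_force: 61.2
tool_pos: [0.5768, -0.0407, 0.065]
wrist_force: [-0.1, 0.2, -0.8]
finger_gap: 0.526
finger_force: 62.3
```

In the tool's units: 0.0575 m is 0.0958, 0.02 m is 0.0333.

```bash
f(){ grep -E 'pos|force: \['; }
echo '{"offsets": [[0,0.0333,0,0,0],[0,0.075,0,0,0],[0,0.0958,0,0,0],[0,0.0958,0,0,0],[0,0.0958,0,0,0]]}' | python3 nudge.py|f; echo '{"offsets": [[0,0,0,0,0],[0,0,0,0.025,0],[0,0,0,0.05,0],[0,0,0,0.07,0],[0,0,0,0.0767,0]]}' | python3 nudge.py|f;  echo '{"offsets": [[0,0,0,0.0033,0],[0,0,0,0.0058,0],[0,0,0,0.0058,0]]}' | python3 nudge.py|f; python3 - <<'E'
from h import *
p=manip.read_state()['tool_pos']; print(p,tool(np.array([p[0]-.5763,p[1]+.0406,p[2]-.0145])))
E
```

```text
tool_pos: [0.562, 0.0158, 0.0631]
wrist_force: [-0.1, -0.3, -0.9]
tool_pos: [0.5615, 0.0146, 0.0156]
wrist_force: [-0.6, 0.1, -0.9]
tool_pos: [0.5622, 0.0149, 0.0145]
wrist_force: [0.2, -0.2, -0.0]
[0.56215179 0.01494982 0.01452962] [ 5.73187026e-02 -7.21819721e-04 -3.10756399e-05]
```

In the tool's units: 0.001 m is 0.0017.

```bash
f(){ grep -E 'pos|force: \[|gap'; }
echo '{"offsets": [[0,0,0,0.0017,0],[0,0,0,0.0017,0],[0.75,0,0,0.0017,0],[0.75,0,0,0.0017,0],[0.75,0,0,0.0017,0]]}' | python3 nudge.py|f; echo '{"offsets": [[0.75,0,0,0,0],[0.75,0,0,-0.05,0],[0.75,0,0,-0.1,0],[0.75,0,0,-0.1333,0],[0,0.05,0,-0.15,0]]}' | python3 nudge.py|f; echo '{"offsets": [[0,0.0583,0.0033,0,0],[0,0.1167,0.0058,0,0],[0,0.1667,0.0058,0,0],[0,0.2167,0.0058,0,0],[0,0.2167,0.0058,0,0]]}' | python3 nudge.py|f; python3 - <<'E'
from h import *
np.set_printoptions(precision=4,suppress=True)
p=manip.read_state()['tool_pos']; print(p,tool(np.array([p[0]-.5663,p[1]-.0127,p[2]+.0147])))
w=cam.capture('wrist'); cv2.imwrite('pics/w9.png',w[:,:,::-1]); im=w.astype(int)
print([(r,im[r,200].tolist()) for r in range(150,290,5)])
E
```

```text
tool_pos: [0.5627, 0.0152, 0.0133]
wrist_force: [0.7, -1.1, -0.2]
finger_gap: 0.75
tool_pos: [0.558, 0.0418, 0.1056]
wrist_force: [1.0, 0.7, 1.1]
finger_gap: 0.625
tool_pos: [0.527, 0.1758, 0.1029]
wrist_force: [-0.3, 0.2, -0.4]
finger_gap: 0.002
[0.527  0.1758 0.1029] [ 0.1678  0.0005 -0.1175]
[(150, [169, 128, 70]), (155, [170, 129, 72]), (160, [170, 128, 72]), (165, [170, 129, 72]), (170, [169, 128, 73]), (175, [166, 126, 68]), (180, [164, 124, 67]), (185, [162, 123, 69]), (190, [160, 121, 66]), (195, [159, 120, 65]), (200, [158, 119, 68]), (205, [154, 115, 62]), (210, [150, 113, 64]), (215, [59, 41, 20]), (220, [61, 40, 20]), (225, [75, 50, 24]), (230, [79, 55, 28]), (235, [85, 58, 28]), (240, [83, 57, 25]), (245, [79, 53, 27]), (250, [74, 52, 26]), (255, [85, 64, 35]), (260, [83, 61, 33]), (265, [86, 65, 36]), (270, [85, 64, 35]), (275, [82, 61, 32]), (280, [46, 35, 20]), (285, [5, 4, 1])]
```

In the tool's units: 0.117 m is 0.195, 0.11 m is 0.1833.

```bash
f(){ grep -E 'pos|force: \['; }
echo '{"offsets": [[0,0,0,0.05,0],[0,0,0,0.1,0],[0,0,0,0.15,0],[0,0,0,0.1833,0],[0,0,0,0.195,0]]}' | python3 nudge.py|f; echo '{"offsets": [[0,-0.0083,0,0,0],[0,-0.0233,0,0,0],[0,-0.0333,0,0,0],[0,-0.0433,0,0,0],[0,-0.0567,0,0,0]]}' | python3 nudge.py|f; echo '{"offsets": [[0,-0.0167,0,0,0],[0,-0.0333,0,0,0],[0,-0.05,0,0,0],[0,-0.0667,0,0,0],[0,-0.0833,0,0,0]]}' | python3 nudge.py|f; echo '{"offsets": [[0,-0.01,0,0,0],[0,-0.02,0,0,0],[0,-0.0267,0,0,0],[0,-0.03,0,0,0]]}' | python3 nudge.py|f; python3 - <<'E'
from h import *
p=manip.read_state()['tool_pos']; print(p,tool(np.array([p[0]-.5663,p[1]-.0127,0])))
E
```

```text
tool_pos: [0.5265, 0.1704, -0.017]
wrist_force: [-0.4, -0.7, -1.0]
tool_pos: [0.537, 0.1381, -0.013]
wrist_force: [-2.1, 4.3, 1.9]
tool_pos: [0.5484, 0.089, -0.0139]
wrist_force: [-0.3, 4.5, 3.3]
tool_pos: [0.5522, 0.072, -0.0142]
wrist_force: [-0.2, 4.8, 3.0]
[ 0.55221591  0.07199408 -0.01419756] [ 6.09434635e-02  2.09110081e-04 -4.16355478e-07]
```

In the tool's units: -0.002 m is -0.0033, -0.001 m is -0.0017.

```bash
f(){ grep -E 'pos|force: \['; }
echo '{"offsets": [[0,-0.0017,0,0,0],[0,-0.0033,0,0,0],[0,-0.0033,0,0,0]]}' | python3 nudge.py|f; echo '{"offsets": [[0,-0.0017,0,0,0],[0,-0.0017,0,0,0]]}' | python3 nudge.py|f; echo '{"offsets": [[0,-0.0008,0,0,0],[0,-0.0008,0,0,0]]}' | python3 nudge.py|f;  python3 - <<'E'
from h import *
p=manip.read_state()['tool_pos']; print(p,tool(np.array([p[0]-.5663,p[1]-.0127,0])))
E
```

```text
tool_pos: [0.5525, 0.0706, -0.0142]
wrist_force: [-0.3, 0.2, -0.1]
tool_pos: [0.5526, 0.0697, -0.0142]
wrist_force: [1.2, 2.6, 0.7]
tool_pos: [0.5528, 0.0692, -0.0142]
wrist_force: [-0.3, 4.5, 0.7]
[ 0.55277265  0.06919907 -0.01423586] [5.80957694e-02 1.26831919e-04 2.78129548e-06]
```

In the tool's units: -0.0005 m is -0.0008.

```bash
f(){ grep -E 'pos|force: \['; }
echo '{"offsets": [[0,-0.0008,0,0,0],[0,-0.0008,0,0,0]]}' | python3 nudge.py|f; echo '{"offsets": [[0,-0.0008,0,0,0],[0,-0.0008,0,0,0],[0,-0.0008,0,0,0]]}' | python3 nudge.py|f;  python3 - <<'E'
from h import *
p=manip.read_state()['tool_pos']; print(p,tool(np.array([p[0]-.5663,p[1]-.0127,0])))
E
```

```text
tool_pos: [0.5529, 0.0686, -0.0142]
wrist_force: [-0.5, 4.3, -0.9]
tool_pos: [0.553, 0.0681, -0.0142]
wrist_force: [-0.9, 4.3, -1.6]
[ 0.55304241  0.06810826 -0.01419951] [5.69721426e-02 1.19021755e-04 7.04333875e-07]
```

In the tool's units: -0.0004 m is -0.0007.

```bash
f(){ grep -E 'pos|force: \['; }
echo '{"offsets": [[0,-0.0007,0,0,0],[0,-0.0007,0,0,0],[0,-0.0007,0,0,0]]}' | python3 nudge.py|f;echo '{"offsets": [[0,-0.0005,0,0,0],[0,-0.0005,0,0,0],[0,-0.0005,0,0,0]]}' | python3 nudge.py|f;  python3 - <<'E'
from h import *
p=manip.read_state()['tool_pos']; print(p,tool(np.array([p[0]-.5663,p[1]-.0127,0])))
E
```

```text
tool_pos: [0.5531, 0.0677, -0.0142]
wrist_force: [-0.5, 3.2, -1.6]
tool_pos: [0.5532, 0.0675, -0.0142]
wrist_force: [-0.6, 4.5, -1.7]
[ 0.55318531  0.06746706 -0.01420432] [5.63153090e-02 1.09532724e-04 2.55938353e-06]
```

In the tool's units: -0.1 m is -0.1667, -0.07 m is -0.1167.

```bash
f(){ grep -E 'pos|force: \[|gap'; }
echo '{"offsets": [[0,0.01,0,0,0],[0,0.0233,0,0,0],[0,0.0233,0,-0.05,0],[0,0.0233,0,-0.1167,0],[0,0.0233,0,-0.1667,0]]}' | python3 nudge.py|f; echo '{"offsets": [[0.5,-0.05,-0.005,0,0],[1,-0.11,-0.0058,0,0],[1,-0.1117,-0.0058,0,0],[1,-0.1117,-0.0058,0,0],[1,-0.1117,-0.0058,0,0]]}' | python3 nudge.py|f;  python3 - <<'E'
from h import *
np.set_printoptions(precision=4,suppress=True)
p=manip.read_state()['tool_pos']; print(p,tool(np.array([.5624-p[0],.0145-p[1],.0130-p[2]])))
E
```

```text
tool_pos: [0.5498, 0.0817, 0.0876]
wrist_force: [2.1, 0.2, 0.5]
finger_gap: -0.0
tool_pos: [0.5621, 0.0154, 0.0858]
wrist_force: [-1.1, 0.4, 0.2]
finger_gap: 0.707
[0.5621 0.0154 0.0858] [-0.001   0.0001  0.0728]
```

In the tool's units: 0.0725 m is 0.1208, 0.06 m is 0.1.

```bash
f(){ grep -E 'pos|force|gap'; }
echo '{"offsets": [[1,-0.0017,0,0.0333,0],[1,-0.0017,0,0.0667,0],[1,-0.0017,0,0.1,0],[1,-0.0017,0,0.1167,0],[1,-0.0017,0,0.1208,0]]}' | python3 nudge.py|f; echo '{"offsets": [[1,0,0,0,0],[0,0,0,0,0],[0,0,0,0,0],[0,0,0,0,0],[0,0,0,0,0]]}' | python3 nudge.py|f;echo '{"offsets": [[0,0,0,0,0],[0,0,0,0,0]]}' | python3 nudge.py|f; echo '{"offsets": [[0,0,0,-0.0167,0],[0,0,0,-0.05,0],[0,0,0,-0.1,0],[0,0,0,-0.15,0],[0,0,0,-0.15,0]]}' | python3 nudge.py|f; python3 - <<'E'
from h import *
np.set_printoptions(precision=4,suppress=True)
p=manip.read_state()['tool_pos']; print(p,tool(np.array([.53-p[0],-.175-p[1],.0138-p[2]])))
E
```

```text
tool_pos: [0.5611, 0.0152, 0.0115]
wrist_force: [-0.5, 0.4, -0.7]
finger_gap: 1.003
finger_force: 0.0
tool_pos: [0.5631, 0.0141, 0.0144]
wrist_force: [-2.6, 0.6, 8.7]
finger_gap: 0.527
finger_force: 59.9
tool_pos: [0.5631, 0.0141, 0.0144]
wrist_force: [-3.2, 1.3, 10.5]
finger_gap: 0.52
finger_force: 60.2
tool_pos: [0.5657, 0.014, 0.1092]
wrist_force: [1.7, 0.1, -0.1]
finger_gap: 0.526
finger_force: 62.2
[0.5657 0.014  0.1092] [-0.1752 -0.0798  0.0952]
```

Carry to the free spot, settle, and lower to the grasp height (reported z 0.0144).

In the tool's units: -0.175 m is -0.2917, -0.14 m is -0.2333.

```bash
f(){ grep -E 'pos|force|gap'; }
echo '{"offsets": [[0,-0.0583,-0.0267,0,0],[0,-0.1167,-0.0533,0,0],[0,-0.175,-0.08,0,0],[0,-0.2333,-0.1067,0,0],[0,-0.2917,-0.1333,0,0]]}' | python3 nudge.py|f; echo '{"offsets": [[0,0,0,0,0],[0,0,0,0.05,0],[0,0,0,0.1,0],[0,0,0,0.1333,0],[0,0,0,0.1467,0]]}' | python3 nudge.py|f; echo '{"offsets": [[0,0,0,0.005,0],[0,0,0,0.0067,0],[0,0,0,0.0067,0]]}' | python3 nudge.py|f
```

```text
tool_pos: [0.5254, -0.1764, 0.1041]
wrist_force: [0.6, -0.1, -0.1]
finger_gap: 0.53
finger_force: 62.1
tool_pos: [0.5242, -0.1744, 0.0136]
wrist_force: [-14.9, -2.7, 66.3]
finger_gap: 0.527
finger_force: 71.5
tool_pos: [0.5245, -0.1746, 0.013]
wrist_force: [-11.5, -0.4, 22.4]
finger_gap: 0.523
finger_force: 67.8
```

In the tool's units: -0.005 m is -0.0083, -0.003 m is -0.005.

```bash
f(){ grep -E 'pos|force|gap'; }
echo '{"offsets": [[0,0,0,-0.005,0],[0,0,0,-0.0083,0],[0,0,0,-0.0083,0]]}' | python3 nudge.py|f; echo '{"offsets": [[0,0,0,0,0]]}' | python3 nudge.py|f
```

```text
tool_pos: [0.5267, -0.175, 0.0175]
wrist_force: [0.3, -0.3, -0.9]
finger_gap: 0.522
finger_force: 65.1
tool_pos: [0.5264, -0.1748, 0.0169]
wrist_force: [0.3, -0.1, -0.4]
finger_gap: 0.523
finger_force: 65.1
```

In the tool's units: 0.002 m is 0.0033, 0.001 m is 0.0017.

```bash
f(){ grep -E 'pos|force: \['; }
echo '{"offsets": [[0,0,0,0.0017,0],[0,0,0,0.0033,0],[0,0,0,0.0033,0]]}' | python3 nudge.py|f; echo '{"offsets": [[0,0,0,0.0012,0],[0,0,0,0.0012,0]]}' | python3 nudge.py|f
```

```text
tool_pos: [0.5257, -0.1746, 0.014]
wrist_force: [-0.5, -0.5, -1.5]
tool_pos: [0.5258, -0.1747, 0.0134]
wrist_force: [-0.4, -0.2, -0.7]
```

In the tool's units: 0.0007 m is 0.0012.

```bash
f(){ grep -E 'pos|force: \[|gap'; }
echo '{"offsets": [[0,0,0,0.0012,0],[0,0,0,0.0012,0],[0,0,0,0.0012,0]]}' | python3 nudge.py|f; echo '{"offsets": [[0,0,0,0.0012,0],[0,0,0,0.0012,0],[0,0,0,0.0012,0]]}' | python3 nudge.py|f
```

```text
tool_pos: [0.5259, -0.1747, 0.0131]
wrist_force: [-1.9, 0.9, 3.6]
finger_gap: 0.525
tool_pos: [0.5259, -0.1748, 0.013]
wrist_force: [-4.9, 1.3, 18.9]
finger_gap: 0.524
```

Contact is firm. Release, lift, move away, then check numerically.

In the tool's units: -0.0007 m is -0.0012.

```bash
f(){ grep -E 'time|pos|force: \[|gap'; }
echo '{"offsets": [[0,0,0,-0.0012,0],[0.75,0,0,-0.0012,0],[0.75,0,0,-0.0012,0],[0.75,0,0,-0.0012,0],[0.75,0,0,-0.0012,0]]}' | python3 nudge.py|f; echo '{"offsets": [[0.75,0,0,0,0],[0.75,0,0,-0.0167,0],[0.75,0,0,-0.0667,0],[0.75,0,0,-0.1333,0],[0.75,0,0,-0.2,0]]}' | python3 nudge.py|f; echo '{"offsets": [[0.75,0.05,-0.0333,-0.0667,0],[0.75,0.05,-0.0333,-0.1333,0],[0.75,0.05,-0.0333,-0.1667,0],[0.75,0.05,-0.0333,-0.1667,0]]}' | python3 nudge.py|f; python3 - <<'E'
from h import *
np.set_printoptions(precision=4,suppress=True)
p=manip.read_state()['tool_pos']; w=cam.capture('wrist'); sc=cam.capture('scene'); cv2.imwrite('pics/w11.png',w[:,:,::-1]); cv2.imwrite('pics/s11.png',sc[:,:,::-1])
# spacer: dark blobs in scene and wrist
for n,im in(('scene',sc),('wrist',w),('side',cam.capture('side'))):
    m=(im.max(2)<75).astype('uint8')
    for c in cv2.findContours(m,0,2)[0]:
        a=cv2.contourArea(c)
        if 120<a<6000:
            r=cv2.minAreaRect(c); print(n,a,np.round(r[0]),np.round(r[1]),round(r[2]),'top-plane',cast(n,[r[0]],.034)[0])
E
```

```text
time_s: 27.42
tool_pos: [0.5258, -0.1747, 0.0128]
wrist_force: [-0.1, 0.6, 0.0]
finger_gap: 0.752
time_s: 27.83
tool_pos: [0.5249, -0.1744, 0.1344]
wrist_force: [-0.0, 0.5, -0.1]
finger_gap: 0.744
time_s: 28.17
tool_pos: [0.5016, -0.1507, 0.2396]
wrist_force: [1.0, -0.4, 0.2]
finger_gap: 0.75
scene 2413.0 [397. 276.] [65. 75.] 37 top-plane [0.5156 0.4447]
scene 2201.5 [ 77. 313.] [217.  14.] 44 top-plane [ 0.9685 -0.0061]
scene 1064.5 [219. 242.] [135.  16.] 17 top-plane [0.6722 0.097 ]
scene 135.0 [366. 209.] [12. 24.] 14 top-plane [0.384  0.3062]
scene 849.5 [247. 189.] [ 45. 137.] 86 top-plane [0.5015 0.0375]
scene 134.5 [135. 161.] [14. 19.] 76 top-plane [ 0.6032 -0.2724]
scene 453.0 [176. 153.] [44. 23.] 63 top-plane [ 0.51   -0.2086]
scene 1283.5 [235. 114.] [ 46. 146.] 86 top-plane [ 0.2649 -0.2022]
scene 136.5 [254.  81.] [42.  8.] 15 top-plane [ 0.0742 -0.2789]
wrist 239.0 [ 20. 324.] [46.  7.] 55 top-plane [ 0.0706 -0.6346]
wrist 151.5 [281. 272.] [12. 16.] 90 top-plane [ 0.5854 -0.3064]
wrist 598.0 [278. 252.] [32. 45.] 86 top-plane [ 0.5706 -0.2736]
wrist 271.0 [210. 231.] [11. 60.] 15 top-plane [ 0.4692 -0.263 ]
wrist 184.0 [145. 204.] [12. 32.] 8 top-plane [ 0.3725 -0.247 ]
wrist 164.5 [118. 191.] [12. 32.] 5 top-plane [ 0.3288 -0.2379]
wrist 1009.5 [262. 178.] [29. 37.] 90 top-plane [ 0.522  -0.1727]
wrist 1763.0 [ 66. 205.] [97. 31.] 87 top-plane [ 0.2408 -0.2825]
wrist 150.0 [54. 62.] [ 7. 74.] 10 top-plane [ 0.1955 -0.0718]
wrist 1029.5 [325.  52.] [103. 134.] 90 top-plane [0.558  0.0063]
side 231.0 [317. 244.] [15. 25.] 9 top-plane [ 0.5201 -0.1816]
side 215.5 [213. 138.] [27. 18.] 18 top-plane [0.5357 0.4079]
side 2419.5 [317. 122.] [46. 88.] 12 top-plane [0.9229 0.3123]
side 4197.0 [333.  38.] [65. 84.] 6 top-plane [1.6738 1.0844]
```

The spacer stands at about (0.522, −0.173), clear of the frame. One numeric check of the slat gaps from above.

In the tool's units: 0.17 m is 0.2833, 0.05 m is 0.0833.

```bash
echo '{"offsets": [[0.75,0.0583,0.0167,0,0],[0.75,0.1167,0.0333,0,0],[0.75,0.175,0.05,0,0],[0.75,0.2333,0.0667,0,0],[0.75,0.2833,0.0833,0,0]]}' | python3 nudge.py|grep pos; echo '{"offsets": [[0.75,0,0,0,0],[0.75,0,0,0,0],[0.75,0,0,0,0]]}' | python3 nudge.py|grep pos; python3 - <<'E'
from h import *
np.set_printoptions(precision=4,suppress=True,linewidth=150)
p=manip.read_state()['tool_pos']; w=cam.capture('wrist'); cv2.imwrite('pics/w12.png',w[:,:,::-1]); im=w.astype(int)
for c in(215,250,285):
    b=im[:,c].sum(1); print(c,[(r,int(b[r])) for r in range(130,290,3)])
O=np.array([.5663,.0127])-p[:2]  # S1 : frame y=.067
o=tool(np.r_[O,0])[0]
for r in range(130,290,10):
    W=cast('wrist',[(250,r)],.028); print(r,(tool(np.r_[W[0]-p[:2],0])[0]-o+.067).round(4),end='; ')
E
```

```text
tool_pos: [0.5068, 0.0286, 0.2315]
tool_pos: [0.5075, 0.0265, 0.2319]
215 [(130, 243), (133, 252), (136, 245), (139, 241), (142, 244), (145, 251), (148, 242), (151, 235), (154, 249), (157, 248), (160, 239), (163, 241), (166, 242), (169, 242), (172, 244), (175, 248), (178, 233), (181, 232), (184, 243), (187, 238), (190, 232), (193, 234), (196, 232), (199, 238), (202, 205), (205, 93), (208, 110), (211, 107), (214, 114), (217, 114), (220, 111), (223, 105), (226, 89), (229, 92), (232, 94), (235, 78), (238, 71), (241, 89), (244, 109), (247, 99), (250, 68), (253, 91), (256, 105), (259, 162), (262, 175), (265, 182), (268, 188), (271, 184), (274, 183), (277, 179), (280, 156), (283, 129), (286, 88), (289, 57)]
250 [(130, 368), (133, 359), (136, 365), (139, 366), (142, 200), (145, 316), (148, 327), (151, 345), (154, 362), (157, 361), (160, 352), (163, 328), (166, 332), (169, 347), (172, 368), (175, 371), (178, 374), (181, 325), (184, 162), (187, 314), (190, 332), (193, 335), (196, 336), (199, 214), (202, 164), (205, 164), (208, 156), (211, 167), (214, 181), (217, 88), (220, 64), (223, 75), (22
[... 409 characters left out ...]
(166, 346), (169, 337), (172, 372), (175, 370), (178, 368), (181, 331), (184, 175), (187, 333), (190, 332), (193, 329), (196, 358), (199, 357), (202, 350), (205, 357), (208, 321), (211, 353), (214, 342), (217, 138), (220, 91), (223, 103), (226, 109), (229, 202), (232, 210), (235, 216), (238, 191), (241, 217), (244, 217), (247, 212), (250, 229), (253, 210), (256, 222), (259, 330), (262, 379), (265, 379), (268, 375), (271, 368), (274, 356), (277, 349), (280, 349), (283, 344), (286, 351), (289, 347)]
130 0.1293; 140 0.1164; 150 0.1034; 160 0.0902; 170 0.0769; 180 0.0633; 190 0.0494; 200 0.0352; 210 0.0207; 220 0.0057; 230 -0.0097; 240 -0.0256; 250 -0.0421; 260 -0.0592; 270 -0.0771; 280 -0.0958;
```

```bash
python3 -c "
from plant import manip, cam, order
print(order.close_job())"
```

```text
the job is handed in; nothing more can be done
None
```

The job is handed in, but no verdict came back: by contact and arm position both gaps are at about 24 mm (the last camera check agreed to about 2 mm), and the spacer stands on the bench clear of the frame.

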